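# Tag out an enclosure, try its cover, free the bolt if caught, hold it open

### The arm

A 6-joint arm with a two-finger parallel gripper is mounted at the origin on a cart in front of the work surface, level with it; the furniture and walls round the work are solid. World frame = base frame: x ahead of the robot, y to its left, z up, the work surface at z = 0. Lengths are in m, angles in rad, forces in N, time in s.
With the tool pointing down it reaches from about 0.35 to 0.975 m from the base axis. Payload 4.9 kg.
Tool frame: the origin (TCP) lies at the very end of the fingers, on their centre line; the grasp point (between the pads) lies ctrl.grip_point_offset behind it (ctrl.grip_point_offset is the distance from the TCP to the grasp point, in m); z points along the fingers, y is the direction in which the jaws open and shut (so a half turn about z gives the same grasp; the last joint's range is limited). The gripper opens to 85 mm and grips with 20 to 120 N. Pads are 22 mm wide; open, the fingers measure 114 mm over their backs; the gripper's body (76 mm by 85 mm) begins 54 mm behind the grasp point. The pads swing forward as they close: fully open they stand 13 mm farther back than shut.
Start: joints at [1.201, 0.053, 1.613, -0, 1.476, -0.119], TCP at [0.155, 0.605, 0.231] pointing down, gripper open.
Joint ranges: [-3.01, 3.01], [-1.01, 2.22], [0.06, 2.58], [-1.02, 4.17], [0.09, 2.62], [-3.14, 3.14]. Speed limits (rad/s): [2.57, 2.57, 3.14, 3.14, 3.14, 3.14].

### API

Orientations are given as a rotation vector (axis times angle).
In Python, from station import ctrl gives the robot as it stands. The module is installed in compiled form; this text tells all that it offers.
- The arm moves only by the shell command python3 -m creep 'ROWS' [FORCE]. ROWS is JSON, a list of rows, each a list of 5 numbers: the closure in counts, from 0 (fully open) to 255 (shut), then the shift along the tool's x, y, z in mm, then the turn about the tool's z in rad. A call has 1 to 12 rows; each row is the pose to reach, as a shift and turn from the pose commanded when the call began, along the tool's axes at that moment; what a row does not reach only later rows make up. A row lasts 1/12 s, in which the tool goes at most 41.7 mm and 7.16 degrees, less where a joint would pass 70% of its speed; a pose out of reach is approached as far as the arm can. A call with a gripper value outside its range is refused whole. The fingers move at their own pace and stop on an object; FORCE is the grip in N (left out, the last holds). Time passes only in rows, so rows that repeat a pose let the fingers close. It gives the time, the measured TCP pose, the force and the opening at its end, in the units of the state.
- ctrl.get_obs(): the state, without advancing time (a new reading comes with each control period).
- ctrl.get_image(name): name is "side" or "top"; returns the picture (400x640x3 uint8, red, green, blue); there is no depth.
- ctrl.calibration(name): a dict with "fx", "fy", "cx", "cy" (pixels), "k1" (the pictures are not rectified: a ray, as slopes to the right and down, at radius r is drawn at 1 + k1 r^2 times it, then the intrinsics apply), "R" (3x3) and "t" (3): a world point X has camera coordinates R X + t. Camera axes: x right, y down, z forward; pixel columns grow to the right and rows downward; lengths in m; the calibration is good to about 2 mm. A picture is of the moment at which its call begins. calibration takes no time and is no camera call.
- ctrl.finish_job(): hands the job in, once; it reports no verdict.
Trained networks look in the newest picture that a camera, given by its name, has taken for a name from the list of things; names that differ only in an ending like _2 or _b are one class to them, and where a whole thing is asked for, a point or a joint stands for the part that bears it (a point fixed in the world has none). Each returns a list of dicts, best first, with "conf" (0 to 1); they miss things now and then, are a little off and sometimes report something else, mostly with a low value. They report only what shows in the picture. A call takes as long as a camera call. They do not tell look-alikes from the thing itself.
- ctrl.boxes_of(camera, label): "rect" ([left, top, width, height] in pixels, round what is visible of it).
- ctrl.outline_of(camera, label): "mask" (400x640 bool, what is visible of it) and "rect" ([left, top, width, height] in pixels, round what is visible of it).
The state is a dict: "t": time; "q": joint angles; "dq": joint speeds; "effort": joint torques, N m; "tool_pos": TCP position; "tool_rot": TCP orientation; "contact_force": force on the tool from outside, world axes, zero at the start; "wrist_torque": the same for the moment, N m; "opening": finger opening in m.
Only numpy, scipy, OpenCV 4.12 (cv2) and the standard library are available. Lean on these libraries where they do the work, as an engineer would, in place of code of your own. Each camera call takes 0.05 s, during which the arm holds its last target. There are 200 camera calls.

### The job

Hang the red lock-out tag by its hole on the hook of the little stand and let go of it. Then, before touching the bolt, give the enclosure's blue cover a gentle tug up by its handle to learn whether the bolt inside has caught it: if it is caught, do not force it but slide the red bolt knob back to its stop and take the handle again. Raise the cover until it stands about 45 degrees open and finish still holding it there, with the tag left hanging and the other things on the bench left where they are.

Things in the scene. Friction and masses are not known exactly. Their poses are not given: they have to be found in the camera images.
- enclosure: Grey bench enclosure, 240 (x) x 200 (y) x 85 mm high, fixed to the bench. Origin at the centre of its underside, z up, -x its front. A fixed deck 60 mm deep along the front (top at z = 85 mm) carries the bolt's red knob; the rest of the top is the blue cover. Two cable glands stick out 16 mm from its +y side near the front.
- cover: Blue plate, 174 (x) x 200 (y) x 5 mm, 0.35 kg, hinged along the enclosure's far top edge. Origin on the hinge (enclosure (115, 0, 85) mm); shut, its axes are the enclosure's. Opens upward about its +y (tilt of its z = opening angle, 0 to 77 degrees) and falls shut by itself: 2 N at the handle raise it. Caught, it lifts freely 0.05 rad (7 mm at the handle), then stops dead; else it swings on.
- cover_bar (a point): Middle of the cover's handle, a round steel bar 12 mm thick along the cover's y axis, 100 mm between its two legs. The point lies at (-145, 0, 45) mm in the cover's frame, so the bar's centre stands 40 mm above the plate and the bar can turn between fingers that pinch it from above across x.
- cover_hinge (a point): Middle of the cover's hinge axis, which runs along the enclosure's y; 152 mm from the handle's bar. It does not move when the cover opens.
- bolt: Slide bolt. Origin on the deck's top under its red knob, at enclosure x = -90, z = 85 mm; axes as the enclosure's. Withdraws along enclosure +y, from y = -18 mm to a stop at y = +18 mm; starts 0 to 8 mm from the -y end. 2 N of friction, no spring: stays put. Tongue and keeper are hidden inside and worn, so the knob's place does not tell if the cover is caught; at the +y stop it is always free.
- bolt_knob (a point): Point inside the red knob, 18 mm above the deck. Knob 14 x 14 mm, its top cap 18 x 18 mm ending 31 mm above the deck; 60 mm in front of the handle's bar.
- tag: Red lock-out tag lying flat on the bench: plate 94 (x) x 42 (y) x 5 mm, 45 g, origin under its centre, z up. A white rib for gripping, 38 (x) x 12 (y) mm, stands on it, centred at x = -22 mm, its top 23 mm above the underside. The hole is in the other end.
- tag_hole (a point): Centre of the tag's round hole, 26 mm wide, at (27, 0, 2.5) mm in the tag's frame, 49 mm from the rib's centre.
- tag_rib (a point): Centre of the tag's white rib, at (-22, 0, 15) mm in the tag's frame.
- hook_stand: Steel stand fixed to the bench: base plate 100 x 80 x 10 mm, a post at (65, 0) mm, from it at 140 mm height a 9 mm round bar to the stand's -x, ending in a short upturned pin. Origin at bench height under the pin, z up. The tag can be lowered flat over the pin with its rib on the pin's -x side, away from the post; let go, it tips and hangs down.
- hook_seat (a point): Foot of the upturned pin, on its axis, 146 mm above the bench; the hung tag's hole comes to rest here or anywhere along the level bar between the pin and the post.
- hook_tip (a point): Top of the upturned pin, 176 mm above the bench, straight above hook_seat. The pin is 9 mm thick.
- tape_roll: Black roll of tape, 62 mm wide, 19 mm high; a bystander.
- solder_reel: Green and white solder reel, 60 mm wide, 29 mm high; a bystander.
- flat_spanner: Double open-ended steel spanner, 171 mm long, lying in front; a bystander.
- screwdriver: Small yellow screwdriver, 152 mm long; a bystander.
Things that resemble listed ones, but are neither listed nor needed, are in the scene too. Of the things that look like the tag, the smaller one is meant.

How it is judged:
On the way, in this order (a step that is already met when the one before it is completed fails the run):
1. the tag hangs by its hole on the hook, let go and still (x of tag_hole in the frame of hook_stand between -0.02 and 0.08 m and y of tag_hole in the frame of hook_stand between -0.022 and 0.022 m and z of tag_hole in the frame of hook_stand between 0.11 and 0.17 m and contact force between the fingers and tag below 0.1 N and contact force between tag and hook_stand above 0.1 N and linear speed of tag below 0.05 m/s), for 0.2 s.
2. the cover has been tugged up through its free play (at least 0.02 rad) by the fingers while the bolt is still within 4 mm of where it stood (angle between cover's own z axis and vertical above 0.02 rad and contact force between the fingers and cover above 0.3 N and distance of bolt from where it was at the start of the episode below 0.004 m), for 0.1 s.
At the end, for the whole second after the job is handed in: The cover stands still, 0.6 to 1.0 rad (34 to 57 degrees) open, held by the fingers (contact over 0.5 N); the tag hangs still and untouched on the hook's bar or pin, its hole's centre within 22 mm of it sideways and 110 to 170 mm above the bench (all of step 1 and angle between cover's own z axis and vertical between 0.6 and 1 rad and contact force between the fingers and cover above 0.5 N and angular speed of cover below 0.1 rad/s); the arm keeps its last pose, push and grip.
It fails at once if the caught cover is forced against the bolt (over 40 N) (contact force between cover and bolt above 40 N).
It fails at once if the roll of tape is pushed more than 3 cm from its place (distance of tape_roll from where it was at the start of the episode above 0.03 m).
It fails at once if the solder reel is pushed more than 3 cm from its place (distance of solder_reel from where it was at the start of the episode above 0.03 m).
It fails at once if the spanner is pushed more than 3 cm from its place (distance of flat_spanner from where it was at the start of the episode above 0.03 m).
It fails at once if the screwdriver is pushed more than 3 cm from its place (distance of screwdriver from where it was at the start of the episode above 0.03 m).
It also fails if it takes over 64 s, if anything falls off the work surface, if the arm or the gripper's body presses on something with over 40 N, if the wrist force passes 120 N, or if a joint passes its speed limit or range.

## Working session

There is one attempt and no reset: what is moved stays moved. The work goes in short steps, Python scripts to look and compute and a shell command to move; the robot and the scene stay as the last step left them, time stands still between calls to the robot, and variables do not carry over. Pictures are saved under pics/ and viewed, about 8 in all and at most 12, crops included, and the job is handed in when it is done.

```bash
mkdir -p pics
cat > h.py <<'E'
import numpy as np, cv2
from station import ctrl
from scipy.spatial.transform import Rotation as Ro
def cal(n):
    c=ctrl.calibration(n); return c,np.array(c['R']),np.array(c['t'])
def ray(n,u,v):
    c,R,t=cal(n); d=np.array([(u-c['cx'])/c['fx'],(v-c['cy'])/c['fy']]); s=d.copy()
    for _ in range(30): s=d/(1+c['k1']*(s@s))
    return -R.T@t, R.T@np.array([s[0],s[1],1])
def atz(n,u,v,z):
    o,d=ray(n,u,v); return o+d*(z-o[2])/d[2]
def proj(n,X):
    c,R,t=cal(n); p=R@np.array(X)+t; s=p[:2]/p[2]; s=s*(1+c['k1']*(s@s))
    return np.array([c['fx']*s[0]+c['cx'],c['fy']*s[1]+c['cy']])
def tri(u1,u2):
    o1,d1=ray('top',*u1);o2,d2=ray('side',*u2)
    s=np.linalg.lstsq(np.c_[d1,-d2],o2-o1,rcond=None)[0]
    a,b=o1+s[0]*d1,o2+s[1]*d2; return (a+b)/2,np.linalg.norm(a-b)
def save(n,f):
    im=ctrl.get_image(n); cv2.imwrite('pics/'+f,im[:,:,::-1]); return im
E
python3 - <<'E'
from h import *
np.set_printoptions(precision=3,suppress=True)
a=save('top','t0.png');b=save('side','s0.png')
cv2.imwrite('pics/top0.png',cv2.resize(a[:,:,::-1],(800,500)))
cv2.imwrite('pics/side0.png',cv2.resize(b[:,:,::-1],(800,500)))
for n in('top','side'):
    c,R,t=cal(n);print(n,c['fx'],c['k1'],-R.T@t,R[2])
    for l in ['tag','tag_hole','tag_rib','hook_stand','hook_tip','enclosure','cover','cover_bar','bolt_knob','tape_roll','solder_reel','flat_spanner','screwdriver']:
        print(l,[(np.round(d['rect']).tolist(),round(d['conf'],2)) for d in ctrl.boxes_of(n,l)[:4]])
print(ctrl.grip_point_offset,ctrl.get_obs())
E
```

```text
top 429.79290904747984 0.03845067802865143 [ 0.382 -0.02   1.431] [ 0.141 -0.014 -0.99 ]
tag [([238.0, 211.0, 23.0, 27.0], 0.89), ([277.0, 191.0, 35.0, 41.0], 0.58)]
tag_hole [([282.0, 190.0, 26.0, 40.0], 0.93), ([240.0, 207.0, 24.0, 30.0], 0.62), ([190.0, 192.0, 30.0, 35.0], 0.62), ([231.0, 155.0, 21.0, 18.0], 0.18)]
tag_rib [([242.0, 208.0, 16.0, 28.0], 0.77), ([277.0, 191.0, 31.0, 40.0], 0.59)]
hook_stand [([190.0, 193.0, 28.0, 35.0], 0.86), ([242.0, 207.0, 16.0, 31.0], 0.27)]
hook_tip [([195.0, 191.0, 25.0, 31.0], 0.59)]
enclosure [([331.0, 135.0, 76.0, 87.0], 0.64)]
cover [([331.0, 136.0, 73.0, 64.0], 0.58)]
cover_bar [([331.0, 135.0, 69.0, 66.0], 0.91), ([190.0, 191.0, 29.0, 32.0], 0.18)]
bolt_knob [([329.0, 133.0, 77.0, 88.0], 0.53)]
tape_roll [([258.0, 161.0, 19.0, 16.0], 0.46)]
solder_reel [([231.0, 153.0, 21.0, 17.0], 0.55), ([238.0, 209.0, 23.0, 28.0], 0.51)]
flat_spanner [([287.0, 253.0, 42.0, 8.0], 0.76)]
screwdriver [([433.0, 239.0, 31.0, 35.0], 0.68)]
side 385.48389078448344 -0.03125337403582664 [ 0.379 -1.262  0.791] [ 0.142  0.872 -0.468]
tag [([298.0, 208.0, 33.0, 1
[... 378 characters left out ...]
 213.0, 72.0, 41.0], 0.78)]
bolt_knob [([327.0, 227.0, 6.0, 15.0], 0.45)]
tape_roll [([338.0, 188.0, 14.0, 10.0], 0.59), ([332.0, 211.0, 66.0, 41.0], 0.39)]
solder_reel []
flat_spanner [([271.0, 219.0, 9.0, 23.0], 0.43)]
screwdriver [([266.0, 301.0, 22.0, 18.0], 0.67)]
0.0187 {'t': 1.4, 'q': array([ 1.201,  0.053,  1.613,  0.   ,  1.476, -0.119]), 'dq': array([ 0.001, -0.001, -0.   , -0.   , -0.002, -0.001]), 'effort': array([  0.001, -39.368, -37.045,  -0.   ,   0.001,   0.   ]), 'tool_pos': array([0.155, 0.605, 0.231]), 'tool_rot': array([-0.393, -3.117,  0.   ]), 'contact_force': array([0.095, 0.228, 0.225]), 'wrist_torque': array([-0.057,  0.031,  0.006]), 'opening': 0.08526813631715778}
```

View pics/top0.png

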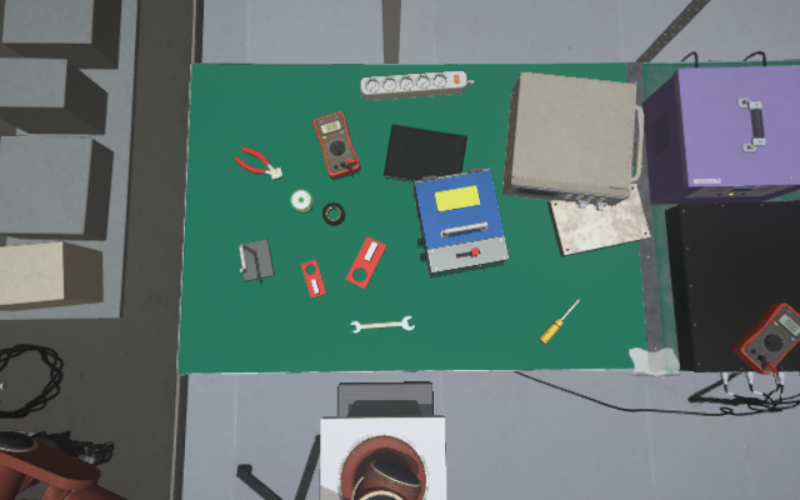

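View pics/side0.png

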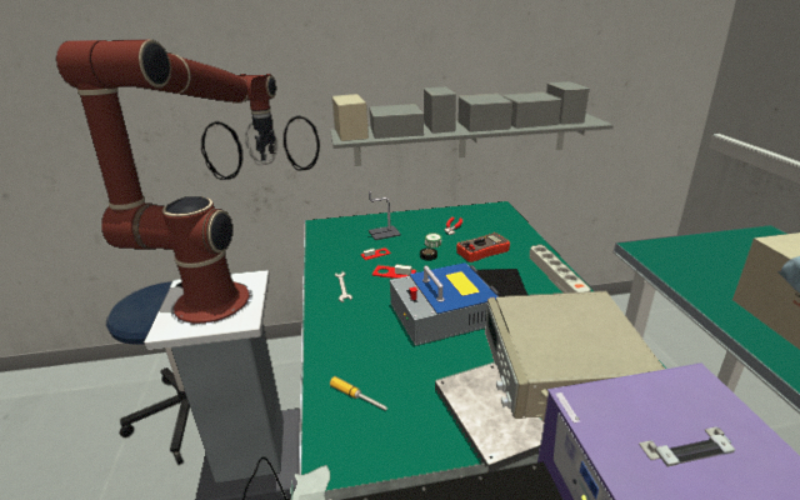

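The top view shows the small tag at about (250,223) in native pixels, its white rib nearer the robot. The stand is at (205,207), the enclosure at (370,177), and the bigger look-alike tag at (293,210). Next I zoom in on both views.

Run:
```python
from h import *
a=cv2.imread('pics/t0.png');b=cv2.imread('pics/s0.png')
c1=cv2.resize(a[180:250,185:265],None,fx=7,fy=7,interpolation=cv2.INTER_CUBIC)[:, :]
c2=cv2.resize(b[150:215,285:335],None,fx=4.8,fy=4.8,interpolation=cv2.INTER_CUBIC)
o=np.zeros((490,800,3),np.uint8);o[:490,:560]=c1;o[:312,560:800]=c2;cv2.imwrite('pics/z1.png',o)
c1=cv2.resize(a[130:225,325:413],None,fx=4.5,fy=4.5,interpolation=cv2.INTER_CUBIC)
c2=cv2.resize(b[200:280,308:402],None,fx=4.2,fy=4.2,interpolation=cv2.INTER_CUBIC)
o=np.zeros((430,800,3),np.uint8);o[:c1.shape[0],:c1.shape[1]]=c1;o[:c2.shape[0],400:400+c2.shape[1]]=c2;cv2.imwrite('pics/z2.png',o)
```

```text
(no output)
```

View pics/z1.png

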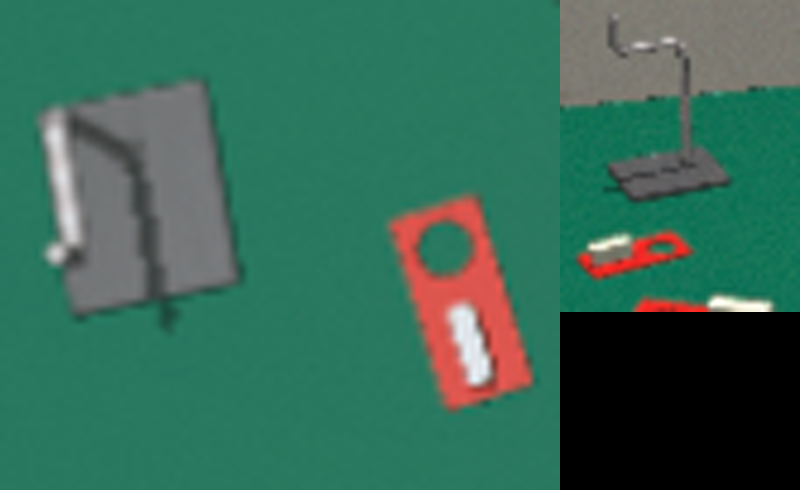

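View pics/z2.png

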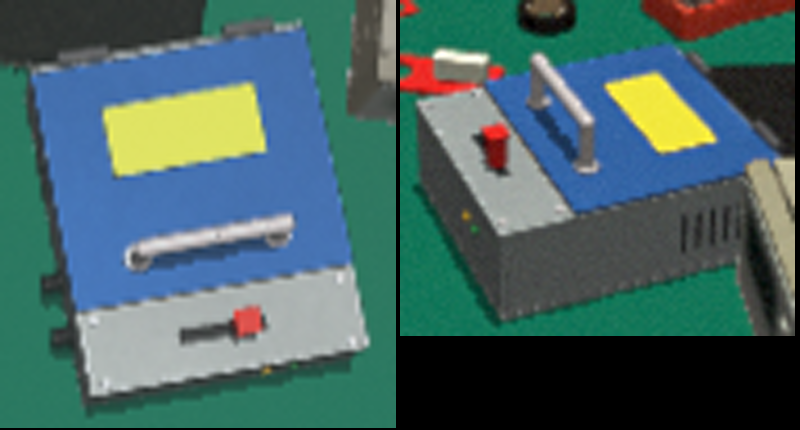

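```bash
cat > m.py <<'E'
from h import *
np.set_printoptions(precision=4,suppress=True)
T=lambda p,s,o:((p[0]+.5)/s-.5+o[0],(p[1]+.5)/s-.5+o[1])
t1=lambda x,y:T((x,y),7,(185,180)); s1=lambda x,y:T((x-560,y),4.8,(285,150))
t2=lambda x,y:T((x,y),4.5,(325,130)); s2=lambda x,y:T((x-400,y),4.2,(308,200))
A=lambda p,z:atz('top',*p,z)
yaw=lambda d:np.degrees(np.arctan2(d[1],d[0]))
def fit(local,world,name):
    L=np.array(local);W=np.array(world)[:,:2];lc,wc=L.mean(0),W.mean(0)
    H=(L-lc).T@(W-wc);a=np.arctan2(H[0,1]-H[1,0],H[0,0]+H[1,1])
    R=np.array([[np.cos(a),-np.sin(a)],[np.sin(a),np.cos(a)]]);o=wc-R@lc
    print(name,'o',o,'yaw',np.degrees(a),'res mm',1e3*np.abs((L@R.T+o)-W).max(0));return o,R
E
python3 - <<'E'
from m import *
o,R=fit([(.047,.021),(.047,-.021),(-.047,-.021),(-.047,.021)],[A(t1(*p),.005) for p in[(390,222),(477,195),(532,382),(450,410)]],'tag')
print('hole',o+R@[.027,0],A(t1(445,249),.004),'rib',o+R@[-.022,0],A(t1(470,344),.023))
print('side rib check',tri(t1(470,344),s1(610,241)))
base=[A(t1(*p),.01) for p in[(40,112),(205,80),(240,283),(77,315)]]
b=np.array(base);print('base',b.mean(0),yaw(b[1]-b[2]),yaw(b[0]-b[3]),np.linalg.norm(np.diff(b,axis=0),axis=1))
print('tip',A(t1(58,255),.172),tri(t1(58,255),s1(614,18)))
print('post top',A(t1(55,112),.14),tri(t1(55,115),s1(683,45)))
print('bar near pin',A(t1(70,240),.14),tri(t1(70,240),s1(622,50)))
h=np.array([A(t2(*p),.085) for p in[(33,70),(300,25),(368,345),(92,397)]])
fit([(.12,.1),(.12,-.1),(-.12,-.1),(-.12,.1)],h,'encl'); 
o,R=fit([(.12,.1),(.12,-.1),(-.12,-.1),(-.12,.1)],h,'encl')
print('bar',A(t2(132,252),.13),A(t2(293,222),.13),'pred',o+R@[-.03,.05],o+R@[-.03,-.05])
print('tri barends',tri(t2(138,250),s2(538,60)),tri(t2(288,222),s2(588,122)))
print('knob',A(t2(248,321),.116),'pred -18',o+R@[-.09,-.018],tri(t2(248,321),s2(496,131)))
E
```

```text
tag o [0.5086 0.181 ] yaw 17.68786889606467 res mm [0.2473 0.9145]
hole [0.5343 0.1892] [0.5339 0.1897 0.004 ] rib [0.4876 0.1744] [0.4872 0.1746 0.023 ]
side rib check (array([0.4869, 0.1745, 0.0236]), np.float64(0.0006088821741147603))
base [0.559  0.3324 0.01  ] 11.017236560754819 11.967763203824001 [0.0786 0.0988 0.077 ]
tip [0.5147 0.3256 0.172 ] (array([0.5152, 0.3254, 0.1728]), np.float64(0.0011504550471786998))
post top [0.58   0.3377 0.14  ] (array([0.5797, 0.3392, 0.1345]), np.float64(0.00046086483136592924))
bar near pin [0.5245 0.3295 0.14  ] (array([0.5231, 0.3298, 0.139 ]), np.float64(0.002921054712104748))
encl o [ 0.6491 -0.2039] yaw 9.701007642953886 res mm [2.3567 2.9952]
encl o [ 0.6491 -0.2039] yaw 9.701007642953886 res mm [2.3567 2.9952]
bar [ 0.6095 -0.1519  0.13  ] [ 0.6296 -0.2626  0.13  ] pred [ 0.6112 -0.1597] [ 0.628  -0.2583]
tri barends (array([ 0.6118, -0.1563,  0.128 ]), np.float64(0.0011113699564888752)) (array([ 0.6292, -0.259 ,  0.1306]), np.float64(0.0007652416779218965))
knob [ 0.5633 -0.2321  0.116 ] pred -18 [ 0.5635 -0.2368] (array([ 0.5632, -0.2322,  0.1148]), np.float64(0.0005435984481412333))
```

The networks, the sizes and triangulation agree to within about 3 mm. Next is a helper that works out the shift in tool axes.

```bash
cat > go.py <<'E'
import sys
from h import *
np.set_printoptions(precision=4,suppress=True)
# args: x y z(TCP) yaw_deg of jaw axis (optional)
o=ctrl.get_obs();R=Ro.from_rotvec(o['tool_rot']).as_matrix();p=np.array(o['tool_pos'])
print('t',round(o['t'],2),'pos',p,'jawyaw',np.degrees(np.arctan2(R[1,1],R[0,1])),'q6',o['q'][5],'open',round(o['opening'],4),'F',o['contact_force'])
if len(sys.argv)>3:
    a=[float(v) for v in sys.argv[1:]]
    print('shift mm',R.T@(np.array(a[:3])-p)*1e3)
    if len(a)>3:
        d=np.radians(a[3])-np.arctan2(R[1,1],R[0,1]);d=(d+np.pi/2)%np.pi-np.pi/2
        print('turn rad',-d,'(tool z down)')
E
python3 go.py 0.4874 0.1745 0.10 107.7
```

```text
t 1.4 pos [0.1551 0.6054 0.2313] jawyaw 75.63157624148147 q6 -0.11899297102064854 open 0.0853 F [0.0947 0.2283 0.225 ]
shift mm [-428.8794 -334.9811  131.2952]
turn rad -0.5596995805109235 (tool z down)
```

```bash
python3 -m creep '[[40,-36,-28,0,-0.05],[40,-71,-56,0,-0.1],[40,-107,-84,0,-0.15],[40,-143,-112,0,-0.2],[40,-179,-140,0,-0.25],[40,-214,-167,0,-0.3],[40,-250,-195,0,-0.35],[40,-286,-223,0,-0.4],[40,-322,-251,0,-0.45],[40,-357,-279,0,-0.5],[40,-393,-307,20,-0.56],[40,-429,-335,35,-0.56]]' 20; python3 go.py 0.4874 0.1745 0.06 107.7
```

```text
t: 2.4
tool_pos: [0.4605, 0.2101, 0.2113]
tool_rot: [-0.486, 3.1, 0.001]
contact_force: [0.1, 0.8, 0.0]
opening: 0.0718
t 2.4 pos [0.4605 0.2101 0.2113] jawyaw 107.81232364500805 q6 -1.6008021950490707 open 0.0718 F [0.1013 0.8062 0.0334]
shift mm [-14.1609 -42.1171 151.3548]
turn rad 0.0019604174332317204 (tool z down)
```

```bash
python3 -m creep '[[70,0,0,0,0],[70,0,0,0,0],[70,0,0,0,0]]' 20; python3 go.py 0.4874 0.1745 0.06 107.7
```

```text
t: 2.65
tool_pos: [0.4587, 0.2117, 0.21]
tool_rot: [0.483, -3.104, -0.001]
contact_force: [-0.1, 0.4, 0.5]
opening: 0.0618
t 2.65 pos [0.4587 0.2117 0.21  ] jawyaw 107.67357291372147 q6 -1.5944868630292666 open 0.0618 F [-0.0855  0.4408  0.5339]
shift mm [-16.0495 -44.2667 149.9358]
turn rad -0.0004612396672689645 (tool z down)
```

```bash
python3 -m creep '[[90,-16,-38,30,0],[90,-16,-44,65,0],[90,-16,-44,100,0],[90,-16,-44,120,0],[90,-16,-44,140,0],[90,-16,-44,150,0],[90,-16,-44,150,0],[90,-16,-44,150,0]]' 20; python3 go.py 0.4874 0.1745 0.008 107.7
python3 - <<'E'
from h import *
a=save('top','t1.png');b=save('side','s1.png')
c1=cv2.resize(a[180:260,215:295],(480,480),interpolation=cv2.INTER_CUBIC)
c2=cv2.resize(b[180:240,280:340],(320,320),interpolation=cv2.INTER_CUBIC)
o=np.zeros((480,800,3),np.uint8);o[:,:480]=c1;o[:320,480:]=c2;cv2.imwrite('pics/z3.png',o)
E
```

```text
t: 3.32
tool_pos: [0.4874, 0.1757, 0.0605]
tool_rot: [-0.486, 3.103, 0.0]
contact_force: [0.1, 0.1, 1.1]
opening: 0.0556
t 3.32 pos [0.4874 0.1757 0.0605] jawyaw 107.8165863327678 q6 -1.6794732614678287 open 0.0556 F [0.095  0.0726 1.0855]
shift mm [ 0.3751 -1.1731 52.5283]
turn rad 0.002034815369623688 (tool z down)
```

View pics/z3.png

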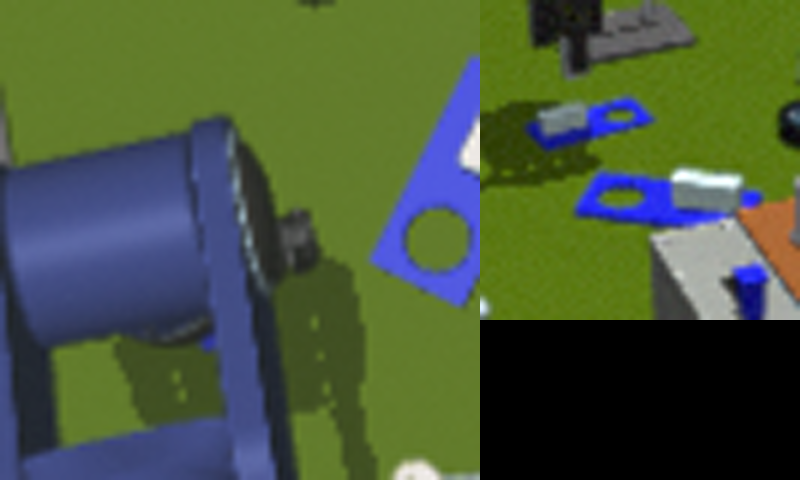

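The wrist sits above the small tag. In the side view the fingertips are at about (575,65) in the crop, above and slightly behind the rib at (560,122), and the big tag is well clear. I'll descend and grip.

```bash
python3 -m creep '[[90,0,-1,15,0],[90,0,-1,30,0],[90,0,-1,42,0],[90,0,-1,50,0],[90,0,-1,52,0],[130,0,-1,52,0],[170,0,-1,52,0],[230,0,-1,52,0],[255,0,-1,52,0],[255,0,-1,52,0],[255,0,-1,52,0],[255,0,-1,52,0]]' 40; python3 go.py
```

```text
t: 4.42
tool_pos: [0.4886, 0.1739, 0.0089]
tool_rot: [-0.483, 3.102, 0.0]
contact_force: [-0.1, 0.2, 6.0]
opening: 0.0109
t 4.42 pos [0.4886 0.1739 0.0089] jawyaw 107.71624041512129 q6 -1.6815563500034594 open 0.0109 F [-0.1238  0.1827  5.9689]
```

```bash
python3 -m creep '[[255,0,0,0,0],[255,0,0,0,0],[255,0,0,0,0],[255,0,0,-10,0],[255,0,0,-30,0],[255,0,0,-60,0],[255,0,0,-60,0]]' 40; python3 go.py
```

```text
t: 5.0
tool_pos: [0.4911, 0.1745, 0.0736]
tool_rot: [-0.483, 3.095, 0.001]
contact_force: [1.6, 0.1, 0.1]
opening: 0.0108
t 5.0 pos [0.4911 0.1745 0.0736] jawyaw 107.71989639096898 q6 -1.6815316563922877 open 0.0108 F [1.6152 0.0921 0.0727]
```

```bash
python3 -m creep '[[255,0,0,-30,0],[255,0,0,-70,0],[255,0,0,-110,0],[255,0,0,-140,0],[255,0,0,-140,0],[255,0,0,-140,0]]' 40; python3 go.py 0.4676 0.3160 0.213 101.3
```

```text
t: 5.5
tool_pos: [0.4888, 0.174, 0.2104]
tool_rot: [-0.483, 3.099, 0.0]
contact_force: [-0.3, -0.4, -1.1]
opening: 0.0108
t 5.5 pos [0.4888 0.174  0.2104] jawyaw 107.71678303682073 q6 -1.6815507299771262 open 0.0108 F [-0.2662 -0.4086 -1.1462]
shift mm [-23.0526 141.7309  -2.5398]
turn rad 0.1119939913786423 (tool z down)
```

```bash
python3 -m creep '[[255,-5,30,-2,0.03],[255,-11,65,-2,0.06],[255,-16,100,-2,0.09],[255,-21,125,-2,0.11],[255,-23,138,-2,0.11],[255,-23,142,-2,0.11],[255,-23,142,-2,0.11],[255,-23,142,-2,0.11]]' 40; python3 go.py 0.4676 0.3160 0.213 101.3
python3 - <<'E'
from h import *
a=save('top','t2.png');b=save('side','s2.png')
for i,(im,x,y,n) in enumerate([(a,180,170,70),(b,270,135,65)]):
    c=cv2.resize(im[y:y+n,x:x+n,::-1],(400,400),interpolation=cv2.INTER_CUBIC)
    o=c if i==0 else np.hstack([o,c])
cv2.imwrite('pics/z4.png',o)
E
```

```text
t: 6.17
tool_pos: [0.4661, 0.315, 0.2088]
tool_rot: [0.312, -3.124, 0.002]
contact_force: [0.1, 1.0, -0.5]
opening: 0.011
t 6.17 pos [0.4661 0.315  0.2088] jawyaw 101.4006765220554 q6 -1.307395137895402 open 0.011 F [ 0.0962  1.0244 -0.5124]
shift mm [-1.6512  0.7212 -4.2146]
turn rad 0.0017571367893236545 (tool z down)
```

View pics/z4.png

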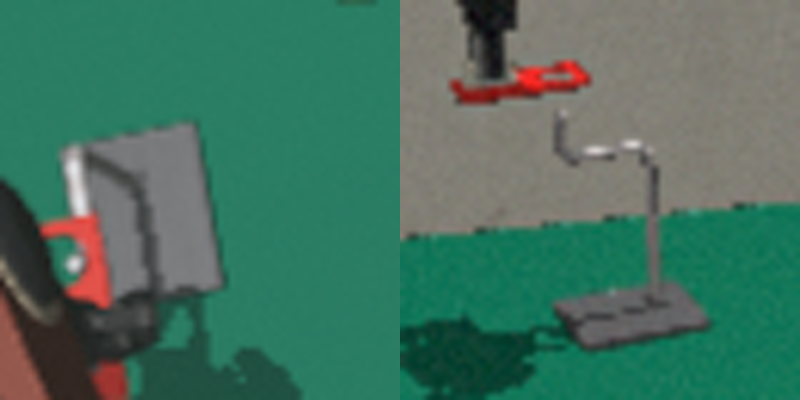

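The pin tip shows inside the hole in the top view at crop (75,265). In the side view the tip at (562,115) stands right below the hole at (560,76). I'll check this numerically.

Run:
```python
from m import *
t=lambda x,y:T((x,y),400/70,(180,170)); s=lambda x,y:T((x-400,y),400/65,(270,135))
z=.205
a,b=A(t(98,215),z),A(t(112,305),z)
d=a-b;print(a,b,np.linalg.norm(d),'jaw yaw',yaw(d)); n=np.array([d[1],-d[0],0])/np.linalg.norm(d)
print('hole',(a+b)/2-.02*n)
print('side hole',atz('side',*s(562,76),z-.002), 'side tip', atz('side',*s(562,114),.174),'top tip',A(t(75,265),.174))
# rotate into stand axes difference using same rays
```

```text
[0.5363 0.3064 0.205 ] [0.4912 0.2981 0.205 ] 0.04586882876487826 jaw yaw 10.465888148424401
hole [0.5102 0.3219 0.205 ]
side hole [0.5177 0.3243 0.203 ] side tip [0.5161 0.3254 0.174 ] top tip [0.5146 0.3255 0.174 ]
```

```bash
python3 -m creep '[[255,-1.5,1,0,0],[255,-1.5,1,10,0],[255,-1.5,1,20,0],[255,-1.5,1,30,0],[255,-1.5,1,40,0],[255,-1.5,1,48,0],[255,-1.5,1,48,0],[255,-1.5,1,48,0]]' 40; python3 go.py
```

```text
t: 6.93
tool_pos: [0.4671, 0.317, 0.1607]
tool_rot: [0.312, -3.124, 0.001]
contact_force: [-0.2, -0.2, 0.1]
opening: 0.0109
t 6.93 pos [0.4671 0.317  0.1607] jawyaw 101.41774607617768 q6 -1.3055438341334062 open 0.0109 F [-0.1537 -0.2115  0.0897]
```

```bash
python3 -m creep '[[200,0,0,0,0],[170,0,0,0,0],[150,0,0,0,0],[150,0,0,0,0],[150,0,0,0,0],[150,0,0,0,0],[150,0,0,-15,0],[150,0,0,-40,0],[150,0,0,-75,0],[150,0,0,-75,0],[150,0,0,-75,0],[150,0,0,-75,0]]' 20; python3 go.py
python3 - <<'E'
from h import *
a=save('top','t3.png');b=save('side','s3.png')
for i,(im,x,y,n) in enumerate([(a,180,170,70),(b,270,135,65)]):
    c=cv2.resize(im[y:y+n,x:x+n,::-1],(400,400),interpolation=cv2.INTER_CUBIC)
    o=c if i==0 else np.hstack([o,c])
cv2.imwrite('pics/z5.png',o)
E
```

```text
t: 7.93
tool_pos: [0.4676, 0.3172, 0.2368]
tool_rot: [-0.312, 3.126, -0.0]
contact_force: [0.5, -0.4, -0.2]
opening: 0.0352
t 7.93 pos [0.4676 0.3172 0.2368] jawyaw 101.41357265757048 q6 -1.3055329256856814 open 0.0352 F [ 0.4846 -0.3556 -0.2154]
```

View pics/z5.png

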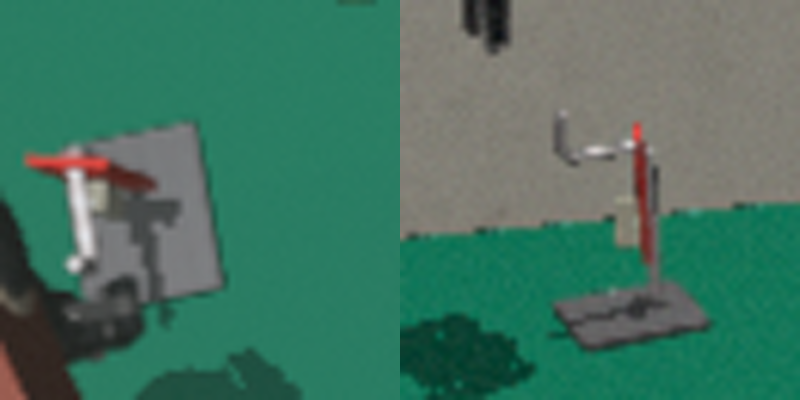

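The tag hangs upright on the bar next to the post and has been let go. Now to the handle.

```bash
python3 go.py 0.6198 -0.208 0.20 9.7
```

```text
t 8.03 pos [0.4669 0.3169 0.2351] jawyaw 101.41494145288958 q6 -1.3055639574630518 open 0.035 F [-0.4257 -0.2874  0.5161]
shift mm [ -46.0954 -544.742    35.4227]
turn rad -1.5408649519630382 (tool z down)
```

```bash
python3 -m creep '[[150,0,-30,0,0.1],[150,0,-65,0,0.2],[150,0,-100,0,0.32],[150,-5,-140,0,0.44],[150,-10,-180,0,0.56],[150,-15,-220,0,0.68],[150,-20,-260,0,0.8],[150,-25,-300,0,0.92],[150,-30,-340,0,1.04],[150,-35,-380,0,1.16],[150,-40,-415,0,1.28],[150,-42,-440,0,1.4]]'; python3 -m creep '[[150,0,0,0,0.1],[150,0,0,0,0.2],[150,0,0,0,0.2]]'; python3 go.py 0.6198 -0.208 0.20 9.7
```

```text
t: 9.03
tool_pos: [0.5957, -0.1086, 0.2348]
tool_rot: [-1.784, -2.583, 0.002]
contact_force: [0.1, 0.7, 0.4]
opening: 0.035
t: 9.28
tool_pos: [0.5951, -0.1062, 0.2347]
tool_rot: [-2.026, -2.397, 0.002]
contact_force: [0.2, 0.2, 0.2]
opening: 0.0353
t 9.28 pos [ 0.5951 -0.1062  0.2347] jawyaw 9.577030226976754 q6 -0.4668473371670206 open 0.0353 F [0.2426 0.1562 0.2157]
shift mm [-104.5176    7.4871   34.5362]
turn rad -0.002146227419685731 (tool z down)
```

```bash
python3 -m creep '[[150,-30,2,0,0],[150,-65,5,0,0],[150,-95,7,0,0],[150,-105,7.5,15,0],[150,-105,7.5,35,0],[150,-105,7.5,35,0],[150,-105,7.5,35,0]]'; python3 go.py 0.6198 -0.208 0.112 9.7
python3 - <<'E'
from h import *
a=save('top','t4.png');b=save('side','s4.png')
c=cv2.resize(a[130:230,320:420,::-1],(400,400),interpolation=cv2.INTER_CUBIC)
d=cv2.resize(b[170:270,310:410,::-1],(400,400),interpolation=cv2.INTER_CUBIC)
cv2.imwrite('pics/z6.png',np.hstack([c,d]))
E
```

```text
t: 9.87
tool_pos: [0.6195, -0.2066, 0.1987]
tool_rot: [-2.019, -2.399, 0.002]
contact_force: [0.2, -0.2, 0.5]
opening: 0.0354
t 9.87 pos [ 0.6195 -0.2066  0.1987] jawyaw 9.842497730209699 q6 -0.607733211893654 open 0.0354 F [ 0.2193 -0.1934  0.5377]
shift mm [-1.7063  0.4571 86.6903]
turn rad 0.0024870545687778467 (tool z down)
```

View pics/z6.png

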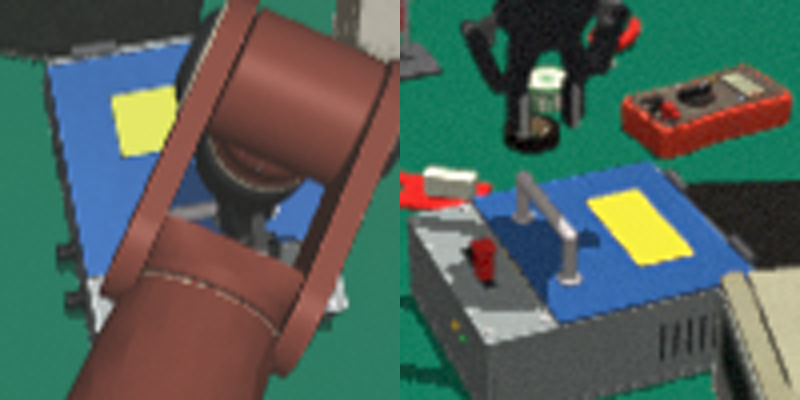

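The fingers at crop (522,115) and (575,112) straddle the bar's middle at (548,215) symmetrically. I'll descend and pinch.

```bash
python3 -m creep '[[150,-1,0.5,20,0],[150,-1,0.5,40,0],[150,-1,0.5,55,0],[150,-1,0.5,66,0],[150,-1,0.5,74,0],[150,-1,0.5,80,0],[150,-1,0.5,85,0],[150,-1,0.5,87,0],[150,-1,0.5,87,0]]' 20; python3 go.py
```

```text
t: 10.72
tool_pos: [0.6218, -0.2088, 0.1149]
tool_rot: [2.025, 2.402, -0.0]
contact_force: [-0.3, 0.1, 0.7]
opening: 0.0352
t 10.72 pos [ 0.6218 -0.2088  0.1149] jawyaw 9.742341539443615 q6 -0.6074283990463434 open 0.0352 F [-0.2983  0.0592  0.6861]
```

```bash
python3 -m creep '[[180,0,0,0,0],[210,0,0,0,0],[240,0,0,0,0],[255,0,0,0,0],[255,0,0,0,0],[255,0,0,0,0],[255,0,0,0,0]]' 25; python3 go.py
```

```text
t: 11.3
tool_pos: [0.6203, -0.2094, 0.1158]
tool_rot: [-2.023, -2.4, 0.005]
contact_force: [-6.3, -0.5, 4.7]
opening: 0.0106
t 11.3 pos [ 0.6203 -0.2094  0.1158] jawyaw 9.730791186821016 q6 -0.6073620890171424 open 0.0106 F [-6.3427 -0.5067  4.7359]
```

```bash
python3 -m creep '[[255,0,0.2,-1,0],[255,0,0.5,-2,0],[255,0,0.8,-3,0],[255,0,1.1,-4,0],[255,0,1.4,-5,0],[255,0,1.5,-5.5,0],[255,0,1.5,-5.5,0],[255,0,1.5,-5.5,0],[255,0,1.5,-5.5,0]]' 25; python3 go.py
```

```text
t: 12.05
tool_pos: [0.6214, -0.2092, 0.1196]
tool_rot: [-2.023, -2.399, 0.005]
contact_force: [-3.5, -1.7, -2.0]
opening: 0.0112
t 12.05 pos [ 0.6214 -0.2092  0.1196] jawyaw 9.723785163807518 q6 -0.6060579733629341 open 0.0112 F [-3.4666 -1.6595 -1.953 ]
```

```bash
for i in 1 2 3; do python3 -m creep '[[255,0,0.2,-0.5,0],[255,0,0.3,-1,0],[255,0,0.3,-1,0]]' 25 | sed -n '2p;4p'; done; python3 go.py
```

```text
tool_pos: [0.6217, -0.2091, 0.1207]
contact_force: [-5.6, -2.6, -1.4]
tool_pos: [0.6221, -0.209, 0.1218]
contact_force: [-5.8, -2.5, -1.6]
tool_pos: [0.6224, -0.209, 0.1227]
contact_force: [-4.0, -2.6, -1.2]
t 12.8 pos [ 0.6224 -0.209   0.1227] jawyaw 9.727184931696879 q6 -0.6052942157496675 open 0.0111 F [-4.0233 -2.5839 -1.1921]
```

```bash
for i in 1 2 3; do python3 -m creep '[[255,0,0.2,-0.5,0],[255,0,0.3,-1,0],[255,0,0.3,-1,0]]' 25 | sed -n '2p;4p'; done; python3 go.py
```

```text
tool_pos: [0.6228, -0.2089, 0.1238]
contact_force: [-4.9, -1.0, -1.7]
tool_pos: [0.6232, -0.2089, 0.1248]
contact_force: [-5.3, -2.3, -1.6]
tool_pos: [0.6236, -0.2088, 0.1259]
contact_force: [-5.2, -1.7, -1.7]
t 13.55 pos [ 0.6236 -0.2088  0.1259] jawyaw 9.728023256250754 q6 -0.6044986398504311 open 0.0111 F [-5.1579 -1.6538 -1.7128]
```

```bash
for i in 1 2 3; do python3 -m creep '[[255,0,0.3,-1,0],[255,0,0.6,-2,0],[255,0,0.6,-2,0]]' 25 | sed -n '2p;4p'; done; python3 go.py
python3 - <<'E'
from h import *
b=save('side','s5.png')
cv2.imwrite('pics/z7.png',cv2.resize(b[170:270,310:410,::-1],(500,500),interpolation=cv2.INTER_CUBIC))
E
```

```text
tool_pos: [0.6244, -0.2086, 0.1282]
contact_force: [-5.5, -2.8, -0.4]
tool_pos: [0.6253, -0.2085, 0.1304]
contact_force: [-4.9, -2.5, 0.1]
tool_pos: [0.6262, -0.2083, 0.1325]
contact_force: [-4.7, -3.4, -1.1]
t 14.3 pos [ 0.6262 -0.2083  0.1325] jawyaw 9.731770472940036 q6 -0.6029205034356043 open 0.0106 F [-4.695  -3.3926 -1.097 ]
```

View pics/z7.png

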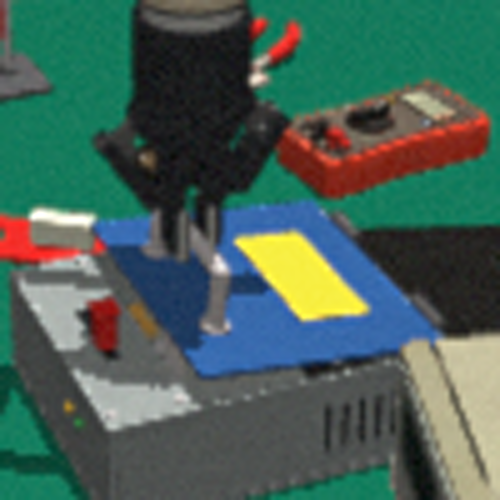

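The cover is clearly above its 7 mm free play: about 17 mm of rise, the keeper slot shows at (143,320), and the force stayed steady at about 2 N. So it is not caught and the bolt can stay where it is. I'll raise the cover along the arc.

```bash
python3 -m creep '[[255,0,2.3,-4.8,0],[255,0,4.7,-9.6,0],[255,0,7.2,-14.2,0],[255,0,10,-18.7,0],[255,0,12.9,-23.2,0],[255,0,15.9,-27.5,0],[255,0,19.1,-31.8,0],[255,0,22.4,-35.9,0],[255,0,25.9,-39.9,0],[255,0,27.7,-41.8,0],[255,0,27.7,-41.8,0],[255,0,27.7,-41.8,0]]' 25; python3 go.py
```

```text
t: 15.35
tool_pos: [0.6533, -0.2038, 0.1762]
tool_rot: [-2.024, -2.401, 0.004]
contact_force: [-8.3, -1.6, 5.3]
opening: 0.0109
t 15.35 pos [ 0.6533 -0.2038  0.1762] jawyaw 9.73412540103033 q6 -0.5798170994148973 open 0.0109 F [-8.2756 -1.5541  5.2668]
```

```bash
python3 -m creep '[[255,0,3,-4.3,0],[255,0,6.5,-8.3,0],[255,0,10.2,-12,0],[255,0,14.2,-15.5,0],[255,0,18.2,-18.7,0],[255,0,22.4,-21.8,0],[255,0,26.8,-24.8,0],[255,0,31.3,-27.6,0],[255,0,35.9,-30.3,0],[255,0,38.2,-31.5,0],[255,0,38.2,-31.5,0],[255,0,38.2,-31.5,0]]' 25; python3 -m creep '[[255,0,0,0,0],[255,0,0,0,0],[255,0,0,0,0],[255,0,0,0,0],[255,0,0,0,0],[255,0,0,0,0]]' 25; python3 go.py
python3 - <<'E'
from h import *
a=save('top','t6.png');b=save('side','s6.png')
d=cv2.resize(b[140:270,280:410,::-1],(560,560),interpolation=cv2.INTER_CUBIC)
cv2.imwrite('pics/z8.png',d)
E
```

```text
t: 16.35
tool_pos: [0.6923, -0.1972, 0.2089]
tool_rot: [2.023, 2.4, 0.0]
contact_force: [-6.2, -1.5, 5.5]
opening: 0.0105
t: 16.85
tool_pos: [0.6922, -0.1972, 0.2088]
tool_rot: [2.023, 2.4, 0.001]
contact_force: [-5.6, -0.1, 5.7]
opening: 0.0108
t 16.85 pos [ 0.6922 -0.1972  0.2088] jawyaw 9.735267697919337 q6 -0.5505307813983245 open 0.0108 F [-5.5937 -0.058   5.6955]
```

View pics/z8.png

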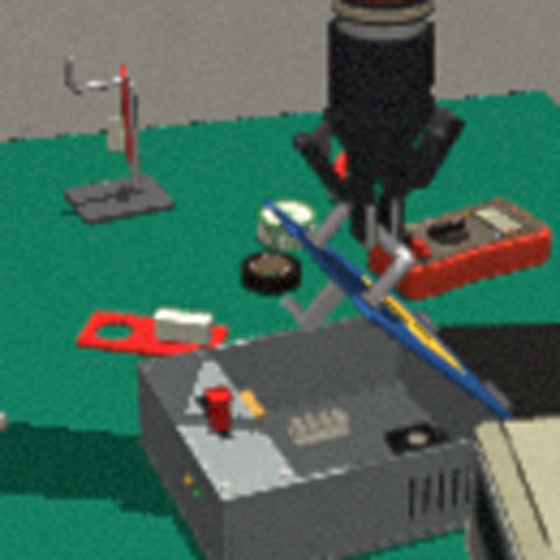

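```bash
python3 - <<'E'
from m import *
a=np.radians(9.7);R=np.array([[np.cos(a),-np.sin(a)],[np.sin(a),np.cos(a)]]);o=np.array([.649,-.2045])
for th in(.6,.7,.8,.9,1.0):
    r=[]
    for y in(-.1,.1):
        x=.115-.174*np.cos(th)+.005*np.sin(th);z=.085+.174*np.sin(th)+.005*np.cos(th)
        u=proj('side',[*(o+R@[x,y]),z]);r.append((u-[280,140])*560/130)
    print(th,r)
E
python3 -m creep '[[255,0,0,0,0],[255,0,0,0,0],[255,0,0,0,0]]' 25
```

```text
0.6 [array([345.3697, 347.6992]), array([240.9948, 226.0922])]
0.7 [array([360.1284, 327.8733]), array([253.6313, 208.4826])]
0.8 [array([376.6279, 309.0301]), array([267.8555, 191.8259])]
0.9 [array([394.6721, 291.411 ]), array([283.5025, 176.3295])]
1.0 [array([414.04 , 275.241]), array([300.3856, 162.1858])]
t: 17.2
tool_pos: [0.6921, -0.1972, 0.2088]
tool_rot: [2.023, 2.4, 0.0]
contact_force: [-6.3, -1.3, 6.1]
opening: 0.0111
```

```bash
python3 -c "
from station import ctrl
print(ctrl.finish_job());o=ctrl.get_obs();print(o['t'],o['tool_pos'],o['contact_force'],o['opening'])"
```

```text
the job is handed in; nothing more can be done
None
the job is handed in; nothing more can be done
```

The tag is hung and released, and I handed the job in at about 17 s with the gripper holding the cover at about 45 degrees. The simulator gives no verdict, so these results come from my own checks.

- **Tag:** I gripped the smaller tag by its rib, lowered it over the pin and let go. The last picture still shows it hanging upright on the bar beside the post.
- **Tug:** I pinched the handle at 25 N and raised it in steps of about 1 mm. It passed the 7 mm free play and rose about 17 mm. The pull stayed near 2 N, with no stop, and the picture showed the gap, so the cover was not caught. I never touched the bolt.
- **Final hold:** The cover's free corners in the last picture match an opening of about 0.76 rad (allowed 0.6 to 1.0). The arm's pose was steady, and the fingers are shut on the bar with an opening of about 11 mm.
- **Disagreements:**
  - About 8 N of sideways load along the cover remains, because the bar sits 1 to 2 mm off my estimated arc.
  - The tool rose about 3 mm more than 45 degrees needs, so the bar probably slipped slightly in the fingers.
- **Bystanders:** The tape roll and solder reel looked undisturbed in the last picture. I did not look again at the spanner or screwdriver, but no move came near the bench beside them.

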